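Load and snug a plaster mould in a screw press

ROBOT

A 6-joint arm with a two-finger parallel gripper is mounted at the origin on the work surface. World frame = base frame: x ahead of the robot, y to its left, z up, the work surface at z = 0. Lengths are in mm, angles in rad, forces in N, time in s.
With the tool pointing down it reaches from about 300 to 775 mm from the base axis. Payload 14.6 kg.
Tool frame: the origin (TCP) lies between the finger pads; the fingertips stand 22 mm ahead of it and the grasp point (between the pads) lies 3 mm ahead of it (manip.tcp_to_tips is the distance from the TCP to the fingertips, in mm); y points along the fingers, z is the direction in which the jaws open and shut, and the axes are right-handed (so a half turn about y gives the same grasp; the last joint's range is limited). The gripper opens to 94 mm and grips with 3 to 60 N. Pads are 16 mm wide; open, the fingers measure 119 mm over their backs; the gripper's body (75 mm by 177 mm) begins 78 mm behind the grasp point.
Start: joints at [-1.312, 0.3, 1.521, -0, 1.321, -0.067], TCP at [176.03, -521.059, 227.446] pointing down, gripper open.
Joint ranges: [-3.03, 3.03], [-0.79, 2.21], [0.23, 2.52], [-1.04, 4.18], [0, 3.07], [-2.55, 2.55]. Speed limits (rad/s): [2.22, 2.22, 2.57, 3.14, 3.14, 3.14].

INTERFACE

Orientations are given as [roll, pitch, yaw] about the fixed x, y, z axes, in that order (R = Rz(yaw) Ry(pitch) Rx(roll)).
In Python, from cell import manip gives the robot as it stands.
- The arm moves only by the shell command python3 -m jog 'ROWS' [OPENING] [FORCE]. ROWS is JSON, one flat list of numbers, 6 for each row, row after row: the shift along the tool's x, y, z in mm, then the turn, a rotation vector about the tool's x, y, z in degrees. A call has 1 to 10 rows; each row is the pose to reach, as a shift and turn from the pose commanded when the call began, along the tool's axes at that moment; what a row does not reach only later rows make up. A row lasts 1/12 s, in which the tool goes at most 41.7 mm and 7.16 degrees, less where a joint would pass 70% of its speed; a pose out of reach is approached as far as the arm can. A call with a gripper value outside its range is refused whole. OPENING is the finger opening in mm, from 0 to 94, set as the call begins (- or left out, the last holds). The fingers move at their own pace and stop on an object; FORCE is the grip in N (left out, the last holds). Time passes only in rows, so rows that repeat a pose let the fingers close. It gives the time, the measured TCP pose, the force and the opening at its end, in the units of the state.
- manip.read_state(): the state, without advancing time (a new reading comes with each control period).
- manip.camera(name): name is "side" or "top" or "wrist"; returns a dict with "img" (420x560x3 uint8, red, green, blue), "intrinsics" (3x3 intrinsics, pixels), "origin" and "orientation" of the camera in the world. Camera axes: x right, y down, z forward; pixel columns grow to the right and rows downward; lengths in mm; the calibration is good to about 2 mm. A picture is of the moment at which its call begins. There is no depth.
- manip.sign_off(): hands the job in, once; it reports no verdict.
Trained networks look in a picture, given as the dict that the camera call returned (one of the last four; its "shot" number tells which), for a name from the list of things; names that differ only in an ending like _2 or _b are one class to them, and where a whole thing is asked for, a point or a joint stands for the part that bears it (a point fixed in the world has none). Each returns a list of dicts, best first, with "score" (0 to 1); they miss things now and then, are a little off and sometimes report something else, mostly with a low value. They report only what shows in the picture. A call takes as long as a camera call. They do not tell look-alikes from the thing itself.
- manip.masks_of(thing, picture): "pixels" (420x560 bool, what is visible of it) and "xy" ([column, row] in pixels, amid what is visible of it).
- manip.tip_of(thing, picture): "xy" ([column, row] in pixels: a listed point, or the origin of a listed thing).
The state is a dict: "clock": time; "joints": joint angles; "qd": joint speeds; "effort": joint torques, N m; "eef_pos": TCP position; "eef_rot": TCP orientation; "wrist_force": force on the tool from outside, world axes, zero at the start; "moment": the same for the moment, N m; "finger_gap": finger opening in mm.
Only numpy, scipy, OpenCV 4.12 (cv2) and the standard library are available. Lean on these libraries where they do the work, as an engineer would, in place of code of your own. Each camera call takes 0.05 s, during which the arm holds its last target.

TASK

Push the closed plaster mould back along the bed of the green screw press until it sits fully home, flush against the back stop. Then turn the crank by its red knob until the rubber pad meets the mould, and snug it down by feel: firmly clamped, but not so hard that the plaster cracks. Let go of the crank, and leave everything else on the bench where it stands.

Things in the scene. Friction and masses are not known exactly. Their poses are not given: they have to be found in the camera images.
- press: green bench screw press, fixed. Origin on the bench under the screw axis; x from its open front (robot's side) to its back, z up. Base plate 240 (x) by 270 (y) by 20 mm; 22 mm steel posts at y +105 and -105 mm; crossbar 42 (x) by 260 (y) mm, from 160 to 190 mm above the bench. Turning the crank CLOCKWISE seen from above lowers the pad 30 mm a turn; the crank stays at its height.
- crossbar (a point): centre of the crossbar, 175 mm above the bench on the screw axis. Below it hangs the rubber-faced round pad, 46 mm across, that only moves up and down; its face starts 13 to 36 mm above the mould's top (differs each time, not measured). SNUG is 30 to 85 N between pad and mould, best about 55 N, reached some 40 degrees after first contact. Above 120 N the plaster cracks.
- screw_axis (a point): point on the vertical screw axis, 218 mm above the bench, level with the crank arm's top face; the crank turns about the vertical line through it. The steel spindle, 18 mm thick, sticks up at most 37 mm above this point. The screw is stiff and stays where it is left; free turning takes about 6 N at the knob, tangentially; feel it while turning slowly, at rest it drops. Turning back loosens it.
- knob_mid (a point): centre of the crank's red upright knob: cylinder 24 mm in diameter, 46 mm high, 65 mm from the screw axis; it spins freely on its pin, so a gripper pinching it need not turn on its way round. Starts on the far side, within 60 degrees of the press's +x. After the pad meets the mould each 1 N more at the knob adds about 14 N of clamping: snug is about 4 N above free turning.
- home (a point): on the bed's wooden top: where the centre of the mould's underside lies when fully home; x points to the back stop. The bed (fixed, its height differs by up to 12 mm) is 150 mm wide, from 155 mm in front of this point to 85 mm behind. Aluminium back stop, 22 mm high, face 75 mm behind this point; two guide strips 22 mm high, 108 mm apart, along the last 85 mm before the stop.
- mould: closed two-part mould of white plaster, loose on the bed: 150 (x) by 100 (y) by 60 mm high, 0.5 to 0.9 kg; origin at the centre of its underside. Starts 40 to 65 mm in front of home, almost straight, its rear end between the guides, 4 mm play each side. Slides at 3 to 10 N when pushed at the middle of its front (-x) face; chips if the fingers press it with over 50 N.
- pot_a: bystander: small brown clay pot, 82 mm across, 78 mm high; origin under its centre
- pot_b: bystander: the same kind of pot
- pot_c: bystander: the same kind of pot
- bowl: bystander: blue glazed bowl, 120 mm across, 50 mm high; origin under its centre
- brush: bystander: brush lying on the bench
- rib: bystander: flat wooden rib, 110 by 50 by 8 mm
- spare: bystander: small spare plaster block, 90 by 80 by 45 mm, beside the press; not to be clamped
Not all that is in view belongs to the job. Leave any purple, turquoise or yellow look-alike of the mould alone.

How it is judged (in metres and radians):
On the way, in this order (a step that is already met when the one before it is completed fails the run):
1. the mould is pushed fully home against the back stop, the pad still clear of it (x of mould in the frame of home between -0.004 and 0.004 m and y of mould in the frame of home between -0.006 and 0.006 m and z of mould in the frame of home below 0.004 m and angle between the x axis of mould and the x axis of home, either way round below 0.06 rad and contact force between press and mould below 1 N), for 0.2 s.
2. the pad is brought down on the mould and clamps it (x of mould in the frame of home between -0.004 and 0.004 m and y of mould in the frame of home between -0.006 and 0.006 m and z of mould in the frame of home below 0.004 m and angle between the x axis of mould and the x axis of home, either way round below 0.06 rad and contact force between press and mould above 30 N), for 0.2 s.
At the end, for the whole second after the job is handed in: the mould lies at rest on the bed, within 4 mm of the back stop (and 6 mm sideways, 0.06 rad of straight), and the pad clamps it with 30 to 85 N (all of step 2 and contact force between press and mould below 85 N and linear speed of mould below 0.01 m/s); the robot touches nothing.
It fails at once if the plaster cracks: the press bears on the mould with more than 120 N (contact force between press and mould above 120 N).
It fails at once if the plaster chips: the fingers press the mould with more than 50 N (contact force between the fingers and mould above 50 N).
It fails at once if a bystander is moved by more than 30 mm (distance of any of pot_a, pot_b, pot_c, bowl, brush, rib, spare from where it was at the start of the episode above 0.03 m).
It also fails if it takes over 72 s, if anything falls off the work surface, if the arm or the gripper's body presses on something with over 40 N, if the wrist force passes 120 N, or if a joint passes its speed limit or range.

## Working session

There is one attempt and no reset: what is moved stays moved. The work goes in short steps, Python scripts to look and compute and a shell command to move; the robot and the scene stay as the last step left them, time stands still between calls to the robot, and variables do not carry over. Pictures are saved under pics/ and viewed, and the job is handed in when it is done.

```bash
ls; mkdir -p pics
cat > h.py <<'E'
import numpy as np, cv2
from cell import manip
def shot(n,tag):
    p=manip.camera(n); cv2.imwrite(f'pics/{tag}.png',p['img'][:,:,::-1]); return p
def R(p):
    o=np.array(p['orientation'])
    if o.shape==(3,3): return o
    from scipy.spatial.transform import Rotation as Q
    return Q.from_euler('xyz',o).as_matrix() if o.size==3 else None
def ray(p,xy):
    d=np.linalg.inv(np.array(p['intrinsics']))@np.array([xy[0],xy[1],1.])
    return np.array(p['origin'],float), R(p)@d
def at_z(p,xy,z):
    o,d=ray(p,xy); return o+d*(z-o[2])/d[2]
def proj(p,X):
    c=np.array(p['intrinsics'])@(R(p).T@(np.array(X,float)-np.array(p['origin']))); return c[:2]/c[2]
def tri(*pr):
    A=0;b=0
    for p,xy in pr:
        o,d=ray(p,xy); d=d/np.linalg.norm(d); M=np.eye(3)-np.outer(d,d); A=A+M; b=b+M@o
    return np.linalg.solve(A,b)
E
python3 - <<'E'
from h import *
s=manip.read_state(); print(s)
P={n:shot(n,n+'0') for n in ['side','top','wrist']}
for n in P:
    p=P[n]; print(n,p['origin'],p['orientation'],p['intrinsics'])
    
for n in ['side','top']:
    for t in ['crossbar','screw_axis','knob_mid','home','mould','press']:
        print(n,t,[(np.round(d['xy'],1).tolist(),round(d['score'],2)) for d in manip.tip_of(t,P[n])[:3]])
E
```

```text
pics
{'clock': 0.0, 'joints': array([-1.31161505e+00,  3.00478413e-01,  1.52158442e+00, -2.16507225e-05,
        1.32070808e+00, -6.66040245e-02]), 'qd': array([-0.00109223, -0.0017872 , -0.00031184,  0.0001199 ,  0.00165706,
        0.00028453]), 'effort': array([-2.11889535e-03, -5.31819034e+01, -3.52734911e+01,  7.07706157e-02,
        2.43942562e-02, -1.28980464e-04]), 'eef_pos': array([ 175.95726038, -520.83932592,  226.88089586]), 'eef_rot': array([-1.57197337e+00,  5.74946588e-05, -2.81580201e+00]), 'wrist_force': array([-0.4891487 , -0.47794573,  0.13499881]), 'moment': array([-0.03042806,  0.03166275, -0.01847468]), 'finger_gap': 93.97149337336486}
side [ 159.61756953 1233.87350639 1429.16093749] [-2.37567235 -0.01836205 -2.89333347] [[521.96328556   0.         272.99530069]
 [  0.         521.96328556 211.32644472]
 [  0.           0.           1.        ]]
top [ 141.24523059   39.33911611 1453.4093333 ] [-2.94040629e+00 -1.69531924e-03 -1.58694123e+00] [[402.27581615   0.         279.83988251]
 [  0.         402.27581615 213.18930116]
 [  0.           0.           1.      
[... 166 characters left out ...]
75211203 212.14828476]
 [  0.           0.           1.        ]]
side crossbar [([226.8, 189.4], 0.8), ([323.2, 155.9], 0.71)]
side screw_axis [([231.6, 181.0], 0.82)]
side knob_mid [([288.6, 169.2], 0.44), ([216.5, 169.8], 0.4)]
side home [([232.6, 217.5], 0.62)]
side mould [([307.7, 325.6], 0.87), ([249.2, 221.1], 0.83), ([313.0, 212.9], 0.64)]
side press [([233.6, 226.3], 0.94), ([246.7, 219.1], 0.33)]
top crossbar [([287.9, 160.7], 0.9)]
top screw_axis [([291.9, 151.0], 0.88), ([389.4, 231.9], 0.36)]
top knob_mid [([289.7, 129.8], 0.61)]
top home [([388.4, 232.2], 0.21)]
top mould [([379.6, 282.7], 0.93), ([331.6, 243.4], 0.84), ([188.0, 269.0], 0.79)]
top press [([289.1, 175.2], 0.79)]
```

View pics/side0.png

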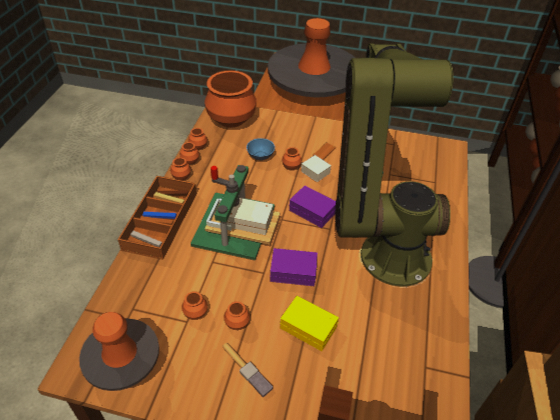

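View pics/top0.png

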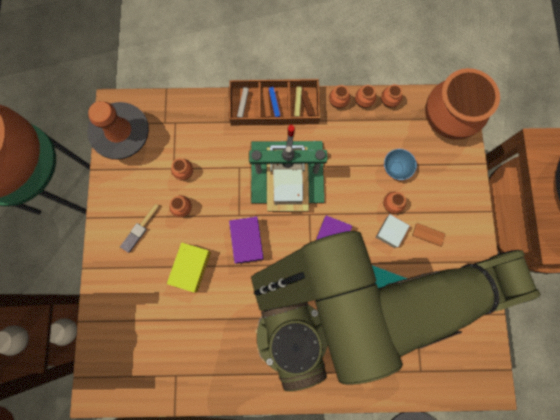

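View pics/wrist0.png

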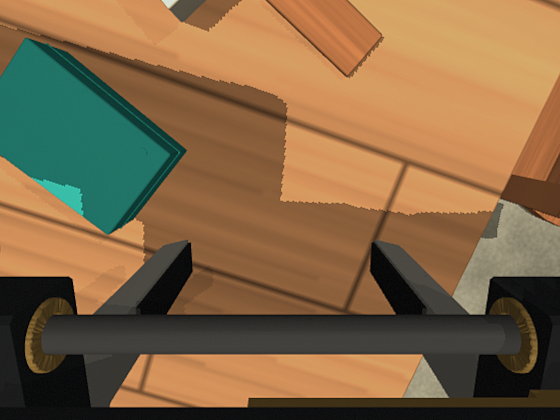

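Run:
```python
from h import *
a=cv2.imread('pics/side0.png')[120:270,150:350]; b=cv2.imread('pics/top0.png')[90:240,200:400]
cv2.imwrite('pics/crop0.png',np.vstack([cv2.resize(a,(600,450)),])); cv2.imwrite('pics/crop1.png',cv2.resize(b,(800,600)))
cv2.imwrite('pics/crop0.png',cv2.resize(a,(800,600)))
```

```text
(no output)
```

View pics/crop0.png

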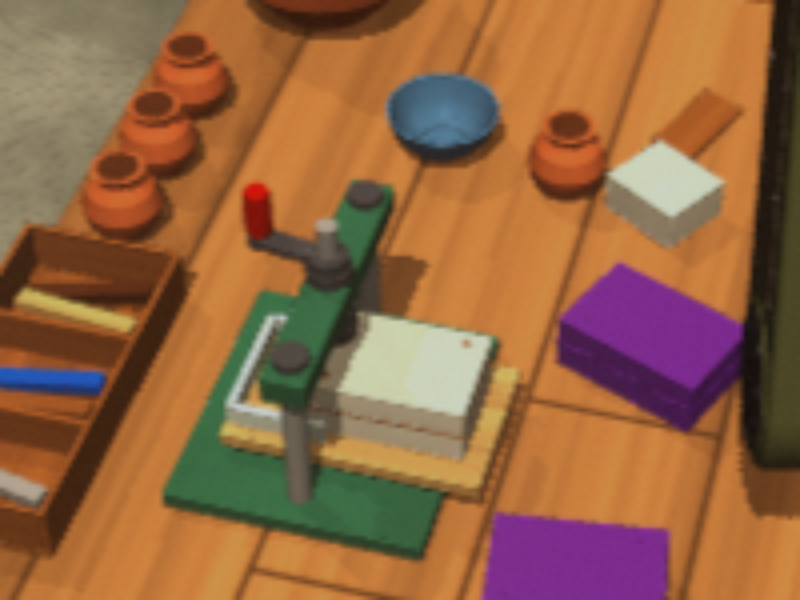

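View pics/crop1.png

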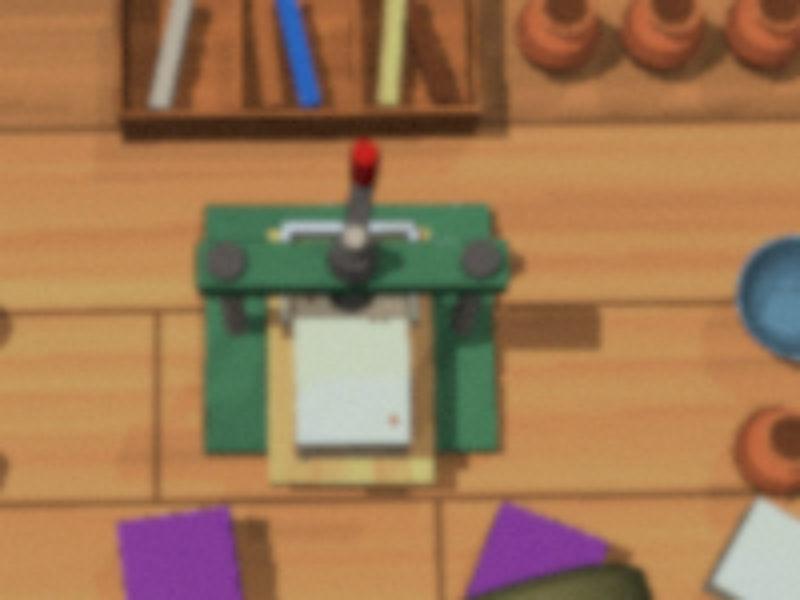

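The pictures show the white mould lying on the press bed at top (288,186) and side (246,213). The red knob is at top (291,130) and side (214,172). The purple, yellow and turquoise blocks are look-alikes, and the small white block at top (393,231) is the spare. Next I'll measure.

Run:
```python
from h import *
P={n:manip.camera(n) for n in ['side','top']}
g=lambda n,t:manip.tip_of(t,P[n])
for t in ['crossbar','screw_axis']:
    a=g('side',t)[0]['xy'];b=g('top',t)[0]['xy']
    X=tri((P['side'],a),(P['top'],b)); print(t,X.round(1),[ (proj(P[n],X)-q).round(1) for n,q in (('side',a),('top',b))], at_z(P['side'],a,{'crossbar':175,'screw_axis':218}[t]).round(1),at_z(P['top'],b,{'crossbar':175,'screw_axis':218}[t]).round(1))
# red knob masks
for n in P:
    im=P[n]['img'].astype(int); m=(im[...,0]>150)&(im[...,1]<50)&(im[...,2]<50)
    ys,xs=np.nonzero(m); 
    k=(xs>190)&(xs<310)&(ys>115)&(ys<190); print(n,k.sum(),xs[k].min(),xs[k].max(),ys[k].min(),ys[k].max(),xs[k].mean(),ys[k].mean())
    P[n+'k']=(xs[k].mean(),ys[k].mean())
X=tri((P['side'],P['sidek']),(P['top'],P['topk']));print('knob',X,at_z(P['side'],P['sidek'],245),at_z(P['top'],P['topk'],245))
# green base corners & crossbar caps in top crop (4x, offset 200,90)
f=lambda x,y:(200+x/4-.4,90+y/4-.4)
for nm,z,pts in [('base',20,[(205,206),(493,206),(205,453),(500,452)]),('bar',190,[(197,290),(508,290),(200,240),(508,240)]),('caps',195,[(227,261),(482,261)]),('bedfront',35,[(268,485),(434,485)]),('mouldtop',100,[(294,317),(410,318),(297,445),(410,443)])]:
    print(nm,[at_z(P['top'],f(*q),z).round(0)[:2].tolist() for q in pts])
f=lambda x,y:(150+x/4-.4,120+y/4-.4)
for nm,z,pts in [('base',20,[(165,492),(422,547)]),('bar',190,[(262,390),(393,185)]),('caps',195,[(290,357),(366,192)]),('bedfront',35,[(480,487),(522,375)]),('mouldtop',100,[(462,415),(497,338)])]:
    print(nm,[at_z(P['side'],f(*q),z).round(0)[:2].tolist() for q in pts])
```

```text
crossbar [589.9   8.8 182.7] [array([0.3, 0.2]), array([-0. , -0.4])] [593.9   0.9 175. ] [591.2   8.7 175. ]
screw_axis [598.6  -4.6 208.3] [array([-0.9, -0.4]), array([-0. ,  1.1])] [591.5   6.5 218. ] [598.7  -4.3 218. ]
side 19 211 216 166 169 213.57894736842104 167.57894736842104Traceback (most recent call last):
  File "<stdin>", line 8, in <module>
RuntimeError: dictionary changed size during iteration
```

Run:
```python
from h import *
P={n:manip.camera(n) for n in ['side','top']};K={}
for n in P:
    im=P[n]['img'].astype(int); m=(im[...,0]>90)&(im[...,1]<0.3*im[...,0])&(im[...,2]<0.3*im[...,0])
    ys,xs=np.nonzero(m); 
    k=(xs>190)&(xs<310)&(ys>115)&(ys<190)&((xs<225)|(xs>280)); print(n,k.sum(),xs[k].min(),xs[k].max(),ys[k].min(),ys[k].max(),xs[k].mean(),ys[k].mean())
    K[n]=(xs[k].mean(),ys[k].mean())
X=tri((P['side'],K['side']),(P['top'],K['top']));print('knob',X,at_z(P['side'],K['side'],245),at_z(P['top'],K['top'],245))
f=lambda x,y:(200+x/4-.4,90+y/4-.4)
for nm,z,pts in [('base',20,[(205,206),(493,206),(205,453),(500,452)]),('bar',190,[(197,290),(508,290),(200,240),(508,240)]),('caps',195,[(227,261),(482,261)]),('bedfront',35,[(268,485),(434,485)]),('mouldtop',100,[(294,317),(410,318),(297,445),(410,443)])]:
    print(nm,[at_z(P['top'],f(*q),z).round(0)[:2].tolist() for q in pts])
f=lambda x,y:(150+x/4-.4,120+y/4-.4)
for nm,z,pts in [('base',20,[(165,492),(422,547)]),('bar',190,[(262,390),(393,185)]),('caps',195,[(290,357),(366,192)]),('bedfront',35,[(480,487),(522,375)]),('mouldtop',100,[(462,415),(497,338)])]:
    print(nm,[at_z(P['side'],f(*q),z).round(0)[:2].tolist() for q in pts])
```

```text
side 73 211 217 166 179 213.82191780821918 172.08219178082192
top 35 288 293 125 132 290.74285714285713 128.65714285714284
knob [661.47164699  -6.10877714 241.88097773] [656.91076513  -1.57985128 245.        ] [663.38942265  -6.06949642 245.        ]
base [[713.0, 137.0], [709.0, -135.0], [474.0, 138.0], [470.0, -132.0]]
bar [[572.0, 132.0], [568.0, -124.0], [615.0, 130.0], [611.0, -125.0]]
caps [[595.0, 107.0], [592.0, -103.0]]
bedfront [[440.0, 80.0], [437.0, -70.0]]
mouldtop [[576.0, 54.0], [574.0, -48.0], [461.0, 53.0], [461.0, -45.0]]
base [[710.0, 138.0], [474.0, 139.0]]
bar [[606.0, 148.0], [573.0, -123.0]]
caps [[594.0, 111.0], [592.0, -102.0]]
bedfront [[440.0, 73.0], [436.0, -69.0]]
mouldtop [[462.0, 52.0], [456.0, -47.0]]
```

```bash
cat >> h.py <<'E'
from scipy.spatial.transform import Rotation as Q
def delta(pos,yaw):
    s=manip.read_state(); r=Q.from_euler('xyz',s['eef_rot']); t=Q.from_euler('xyz',[-np.pi/2,0,yaw])
    return (r.inv().apply(np.array(pos,float)-s['eef_pos'])).round(1), np.degrees((r.inv()*t).as_rotvec()).round(2)
E
python3 -m jog '[-240,-77,-196,0,10,0, -475,-153,-393,0,19.4,0,-475,-153,-393,0,19.4,0,-475,-153,-393,0,19.4,0,-475,-153,-393,0,19.4,0,-475,-153,-393,0,19.4,0,-475,-153,-393,0,19.4,0,-475,-153,-393,0,19.4,0,-475,-153,-393,0,19.4,0,-475,-153,-393,0,19.4,0]' 60
python3 - <<'E'
from h import *
print(delta((500,3,380),np.pi-0.012))
E
```

```text
clock: 1.98
eef_pos: [388.9, -175.9, 328.5]
eef_rot: [-1.57, 0.001, 3.129]
wrist_force: [1.5, -0.3, 0.1]
finger_gap: 60.0
(array([-108.8,  -51.5, -180.3]), array([-0.02, -0.05, -0.04]))
```

```bash
python3 -m jog '[-35,-17,-60,0,0,0,-50,-25,-90,0,0,0,-75,-35,-120,0,0,0,-90,-45,-150,0,0,0,-105,-51,-180,0,0,0,-105,-51,-180,0,0,0,-105,-51,-180,0,0,0]'
python3 - <<'E'
from h import *
p=shot('wrist','w1'); print(p['origin'],p['orientation'])
t=shot('top','t1')
for n in ['screw_axis','knob_mid','crossbar','home','mould']:
    for q,l in((p,'w'),(t,'t')):
        print(n,l,[(np.round(d['xy'],1).tolist(),round(d['score'],2)) for d in manip.tip_of(n,q)[:3]])
E
```

```text
clock: 2.57
eef_pos: [496.3, 2.6, 378.6]
eef_rot: [-1.571, -0.0, 3.132]
wrist_force: [-0.0, -0.4, -0.0]
finger_gap: 60.3
[562.9921204    0.6157361  535.06158079] [ 2.90658092e+00  6.04649993e-04 -1.57884019e+00]
screw_axis w [([276.1, 89.6], 0.9)]
screw_axis t []
knob_mid w []
knob_mid t []
crossbar w [([276.7, 94.6], 0.62)]
crossbar t []
home w []
home t [([142.8, 221.4], 0.33)]
mould w [([281.0, 147.7], 0.9), ([373.3, 275.0], 0.86)]
mould t [([334.1, 242.0], 0.87), ([191.4, 268.8], 0.82), ([248.4, 239.8], 0.73)]
```

View pics/w1.png

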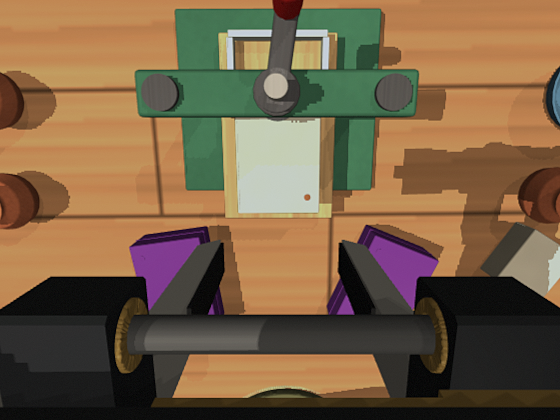

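The wrist picture shows the crossbar with caps at (159,93) and (395,92), the spindle tip at (276,84), and the knob at the top edge at (288,5). The white mould's front edge runs at row 213, columns 237-319, on the bed.

Run:
```python
from h import *
p=manip.camera('wrist')
for nm,z,pts in [('caps',196,[(159,92.5),(395,92)]),('barback',190,[(136,71),(418,70)]),('base',20,[(176,10),(381,9),(186,189),(374,189)]),('bed fr',35,[(225,217),(331,217)]),('bed bk side',35,[(220,34),(338,34)]),('spindle',255,[(276,84)]),('spindle250',245,[(276,84)]),('arm',218,[(270,68),(296,68)]),('mould',95,[(237,213),(319,215),(235,118),(320,118)]),('mould',100,[(237,213),(319,215),(235,118),(320,118)])
 ,('stop',57,[(229,30),(328,29)])]:
    print(nm,z,[at_z(p,q,z).round(1)[:2].tolist() for q in pts])
```

```text
caps 196 [[592.6, 107.3], [590.5, -104.1]]
barback 190 [[611.8, 128.3], [609.6, -125.4]]
base 20 [[709.8, 132.6], [707.8, -132.8], [475.0, 136.8], [471.9, -135.1]]
bed fr 35 [[436.4, 79.9], [434.6, -71.7]]
bed bk side 35 [[677.1, 74.8], [675.3, -75.7]]
spindle 255 [[592.3, 1.7]]
spindle250 245 [[593.3, 1.8]]
arm 218 [[608.8, 6.9], [608.5, -14.6]]
mould 95 [[456.5, 54.8], [452.7, -48.1], [571.9, 52.6], [570.7, -47.8]]
mould 100 [[457.7, 54.2], [454.0, -47.6], [571.8, 51.9], [570.6, -47.3]]
stop 57 [[676.4, 60.3], [676.0, -60.1]]
```

```bash
python3 -m jog '[10,10,0,0,-7,0,20,20,0,0,-14,0,30,30,0,0,-21,0,40,40,0,0,-28,0,50,60,0,0,-35,0,60,80,0,0,-42,0,71,100,0,0,-49,0,71,118,0,0,-56,0,71,118,0,0,-63,0,71,118,0,0,-70,0]'
python3 -m jog '[0,0,0,0,-7,0,0,0,0,0,-14,0,0,0,0,0,-21,0,0,0,0,0,-28,0,0,0,0,0,-35,0,0,0,0,0,-42,0,0,0,0,0,-49,0,0,0,0,0,-56,0,0,0,0,0,-63,0,0,0,0,0,-70,0]'
python3 - <<'E'
from h import *
print(delta((425,3,200),-.012), manip.read_state()['joints'])
E
```

```text
clock: 4.05
eef_pos: [424.3, 1.8, 259.9]
eef_rot: [-1.572, -0.0, -1.927]
wrist_force: [-0.5, 0.2, -0.0]
finger_gap: 59.5
clock: 4.88
eef_pos: [424.7, 1.7, 260.7]
eef_rot: [-1.571, -0.0, -0.705]
wrist_force: [-0.4, -0.0, 0.2]
finger_gap: 60.1
(array([-0.6, 60.7,  1.2]), array([ -0. , -39.7,   0. ])) [-8.21993110e-02 -1.21743764e-02  1.79947380e+00 -6.04676033e-06
  1.35423425e+00 -9.48131381e-01]
```

```bash
python3 -m jog '[0,25,0,0,-7,0,0,50,0,0,-14,0,0,75,1,0,-21,0,0,100,1,0,-28,0,0,120,1,0,-35,0,0,140,1,0,-39.7,0,0,160,1,0,-39.7,0,0,174,1,0,-39.7,0,0,182,1,0,-39.7,0,0,184,1,0,-39.7,0]'
python3 -m jog '[5,0,0,0,0,0,10,0,0,0,0,0,12,0,0,0,0,0,12,0,0,0,0,0]'
python3 - <<'E'
from h import *
t=shot('side','s2');w=shot('wrist','w2')
print(delta((516,3,76),-.012))
E
```

```text
clock: 5.72
eef_pos: [424.9, 2.5, 75.7]
eef_rot: [-1.571, 0.002, -0.018]
wrist_force: [0.3, -0.4, -0.1]
finger_gap: 60.1
clock: 6.05
eef_pos: [438.3, 2.2, 77.3]
eef_rot: [-1.571, -0.001, -0.018]
wrist_force: [-0.0, 0.4, 1.0]
finger_gap: 60.1
(array([78.4,  1. ,  2.1]), array([ 0.  , -0.34,  0.03]))
```

View pics/w2.png

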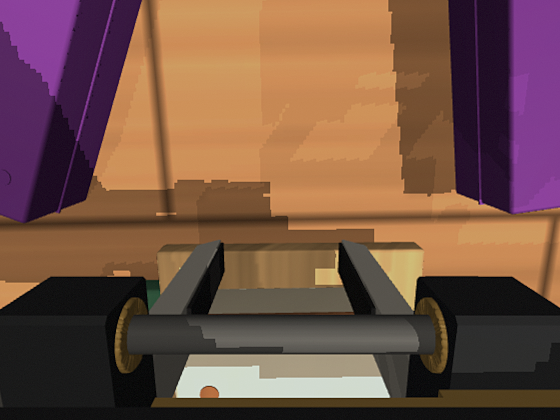

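View pics/s2.png

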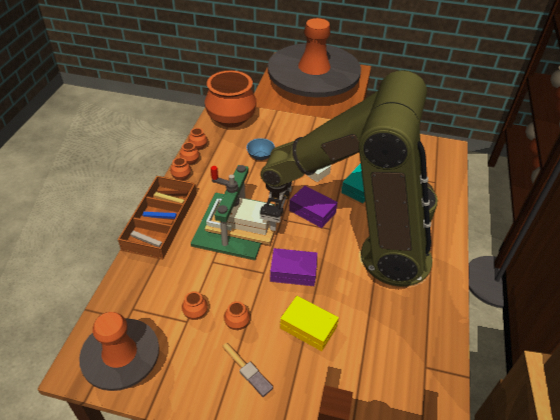

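The fingers stand over the bed just in front of the mould. I'll push slowly and watch the force.

```bash
python3 -m jog '[3,0,0,0,0,0,6,0,0,0,0,0,9,0,0,0,0,0,12,0,0,0,0,0,15,0,0,0,0,0,18,0,0,0,0,0,21,0,0,0,0,0,24,0,0,0,0,0,27,0,0,0,0,0,30,0,0,0,0,0]'
python3 -m jog '[3,0,0,0,0,0,6,0,0,0,0,0,9,0,0,0,0,0,12,0,0,0,0,0,15,0,0,0,0,0,18,0,0,0,0,0,21,0,0,0,0,0]'
python3 -m jog '[2,0,0,0,0,0,4,0,0,0,0,0,6,0,0,0,0,0]'
```

```text
clock: 6.98
eef_pos: [467.2, 1.7, 76.5]
eef_rot: [-1.571, 0.001, -0.018]
wrist_force: [-4.3, -0.4, 3.6]
finger_gap: 60.0
clock: 7.57
eef_pos: [488.2, 1.4, 76.5]
eef_rot: [-1.571, 0.001, -0.018]
wrist_force: [-5.4, 0.5, 3.0]
finger_gap: 59.7
clock: 7.82
eef_pos: [494.2, 1.3, 76.5]
eef_rot: [-1.571, 0.001, -0.018]
wrist_force: [-5.4, 1.2, 4.2]
finger_gap: 60.1
```

```bash
python3 -m jog '[1.5,0,0,0,0,0,3,0,0,0,0,0,4.5,0,0,0,0,0,6,0,0,0,0,0]'
python3 -m jog '[1,0,0,0,0,0,2,0,0,0,0,0,3,0,0,0,0,0]'
python3 -m jog '[1,0,0,0,0,0,2,0,0,0,0,0]'
```

```text
clock: 8.15
eef_pos: [500.3, 1.2, 76.5]
eef_rot: [-1.571, 0.001, -0.018]
wrist_force: [-4.3, -1.0, 1.1]
finger_gap: 59.9
clock: 8.4
eef_pos: [503.4, 1.1, 76.5]
eef_rot: [-1.571, 0.0, -0.018]
wrist_force: [-4.0, -0.2, 0.2]
finger_gap: 60.0
clock: 8.57
eef_pos: [505.4, 1.1, 76.5]
eef_rot: [-1.571, 0.0, -0.018]
wrist_force: [-4.0, 0.6, -0.6]
finger_gap: 59.8
```

```bash
python3 -m jog '[1,0,0,0,0,0]'
python3 -m jog '[1,0,0,0,0,0]'
python3 -m jog '[1,0,0,0,0,0]'
```

```text
clock: 8.65
eef_pos: [506.4, 1.1, 76.5]
eef_rot: [-1.571, 0.0, -0.018]
wrist_force: [-2.0, 0.8, -0.2]
finger_gap: 60.0
clock: 8.73
eef_pos: [507.4, 1.0, 76.5]
eef_rot: [-1.571, 0.0, -0.018]
wrist_force: [-2.7, 0.2, -1.1]
finger_gap: 60.4
clock: 8.82
eef_pos: [508.2, 1.0, 76.5]
eef_rot: [-1.571, 0.001, -0.018]
wrist_force: [-15.8, -1.2, 9.2]
finger_gap: 59.8
```

```bash
python3 -m jog '[0.4,0,0,0,0,0,0.4,0,0,0,0,0]'
```

```text
clock: 8.98
eef_pos: [508.1, 1.0, 76.5]
eef_rot: [-1.571, 0.002, -0.018]
wrist_force: [-9.7, 0.4, 4.3]
finger_gap: 60.0
```

```bash
python3 -m jog '[0.8,0,0,0,0,0,0.8,0,0,0,0,0]'
```

```text
clock: 9.15
eef_pos: [508.1, 1.0, 76.5]
eef_rot: [-1.571, 0.004, -0.018]
wrist_force: [-17.8, -1.1, 9.6]
finger_gap: 59.9
```

```bash
python3 -m jog '[-10,0,0,0,0,0,-30,0,0,0,0,0,-50,-5,0,0,0,0,-50,-40,0,0,0,0,-50,-80,0,0,0,0,-50,-120,0,0,0,0,-50,-160,0,0,0,0,-50,-200,0,0,0,0,-50,-240,0,0,0,0,-50,-270,0,0,0,0]'
python3 - <<'E'
from h import *
t=shot('side','s3')
print(delta((620,-100,380),-np.pi/2))
E
```

```text
clock: 9.98
eef_pos: [459.8, 1.9, 350.7]
eef_rot: [-1.571, -0.005, -0.018]
wrist_force: [-0.1, 0.3, -0.3]
finger_gap: 59.7
(array([161.3, -22.8, -98.9]), array([-0.47, 88.97,  0.54]))
```

```bash
python3 -m jog '[16,-4,-10,0,7,0,32,-8,-20,0,14,0,48,-12,-30,0,21,0,64,-20,-40,0,28,0,80,-23,-50,0,35,0,96,-23,-60,0,42,0,112,-23,-70,0,49,0,128,-23,-80,0,56,0,144,-23,-90,0,63,0,161,-23,-99,0,70,0]'
python3 -m jog '[0,0,0,0,7,0,0,0,0,0,14,0,0,0,0,0,19,0,0,0,0,0,19,0,0,0,0,0,19,0]'
python3 - <<'E'
from h import *
t=shot('side','s4');w=shot('wrist','w4')
print(w['origin'],w['orientation'])
for n in ['screw_axis','knob_mid','crossbar','home','mould']:
    for q,l in((w,'w'),(t,'s')):
        print(n,l,[(np.round(d['xy'],1).tolist(),round(d['score'],2)) for d in manip.tip_of(n,q)[:3]])
E
```

```text
clock: 10.87
eef_pos: [619.8, -100.8, 369.5]
eef_rot: [-1.57, -0.001, -1.246]
wrist_force: [0.4, -0.5, -0.1]
finger_gap: 60.3
clock: 11.28
eef_pos: [619.0, -100.1, 369.5]
eef_rot: [-1.57, -0.0, -1.568]
wrist_force: [1.2, -0.2, 0.4]
finger_gap: 60.0
[618.55529656 -34.6322819  526.11638565] [2.90843612e+00 8.11575501e-04 4.19448729e-03]
screw_axis w [([248.1, 75.4], 0.59)]
screw_axis s [([230.6, 181.0], 0.62)]
knob_mid w [([331.8, 86.5], 0.91)]
knob_mid s [([217.2, 170.8], 0.55)]
crossbar w [([184.4, 344.7], 0.64), ([255.1, 81.7], 0.61)]
crossbar s [([231.7, 192.1], 0.89), ([285.4, 167.6], 0.56), ([231.6, 182.0], 0.43)]
home w []
home s [([244.5, 365.0], 0.53)]
mould w [([84.5, 200.3], 0.82)]
mould s [([312.5, 210.5], 0.97), ([307.0, 327.3], 0.86), ([232.1, 216.7], 0.82)]
```

View pics/w4.png

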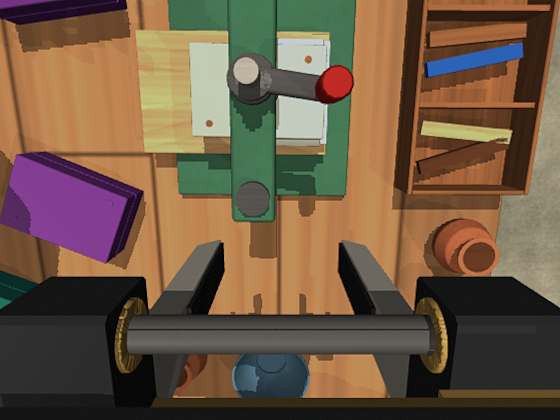

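The wrist view shows the mould flush against the stop, its rear edge at columns 325-330. The knob top is at (338,83) and the spindle tip at (245,71).

Run:
```python
from h import *
p=manip.camera('wrist')
im=cv2.cvtColor(p['img'],cv2.COLOR_RGB2BGR); cv2.imwrite('pics/c4.png',cv2.resize(im[20:220,130:370],(720,600),interpolation=cv2.INTER_CUBIC))
for nm,z,q in [('knobtop',268,(338,82.5)),('knobmid',245,(332,86)),('spindle',255,(245.5,71)),('cap',196,(253,199)),('mfl',100,(191,42)),('mfr',100,(191,134))]:
    print(nm,at_z(p,q,z).round(1))
```

```text
knobtop [657.1  -5.6 268. ]
knobmid [656.2  -5.4 245. ]
spindle [593.3   3.5 255. ]
cap [ 592.4 -100.4  196. ]
mfl [520.   55.1 100. ]
mfr [514.4 -43.2 100. ]
```

View pics/c4.png

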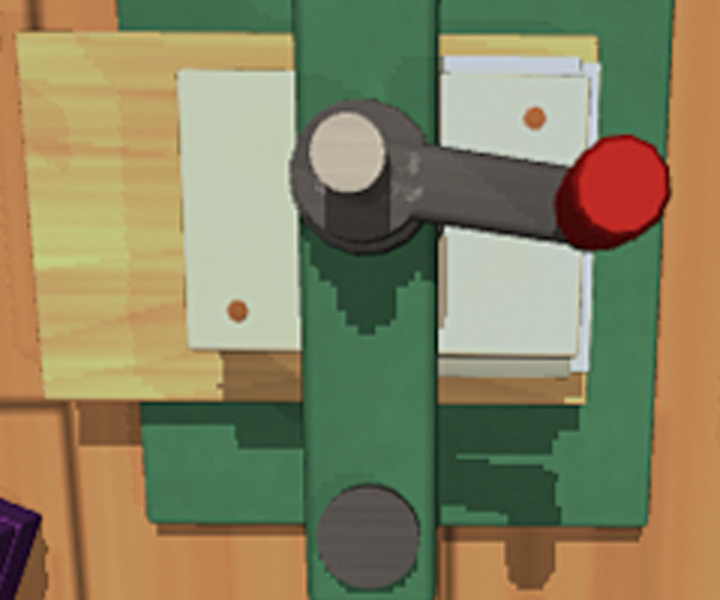

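```bash
python3 -m jog '[-32,0,13,0,0,0,-64,0,26,0,0,0,-94.5,0,38,0,0,0,-94.5,20,38,0,0,0,-94.5,45,38,0,0,0,-94.5,70,38,0,0,0,-94.5,90,38,0,0,0,-94.5,105,38,0,0,0,-94.5,115,38,0,0,0,-94.5,117,38,0,0,0]' 50
python3 - <<'E'
from h import *
w=shot('wrist','w5');s=shot('side','s5')
a=cv2.imread('pics/s5.png')[120:270,150:350];cv2.imwrite('pics/s5c.png',cv2.resize(a,(800,600)))
E
```

```text
clock: 12.77
eef_pos: [656.4, -5.5, 250.8]
eef_rot: [-1.573, 0.0, -1.571]
wrist_force: [0.5, 0.5, -0.4]
finger_gap: 50.0
```

View pics/w5.png

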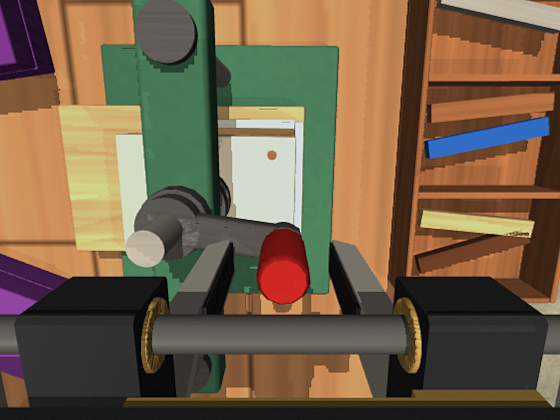

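View pics/s5c.png

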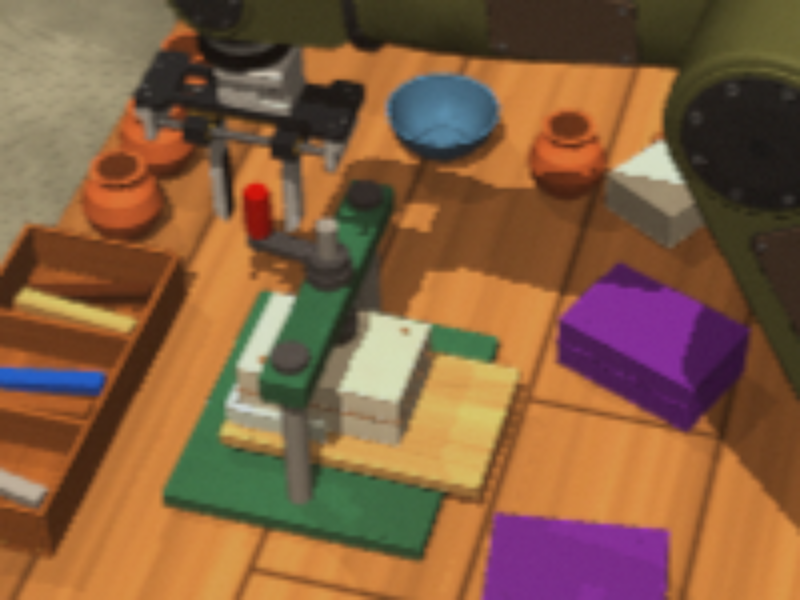

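Run:
```python
from h import *
w=manip.camera('wrist');s=manip.camera('side')
e=manip.read_state()['eef_pos']
for z in (229,245,268): 
    X=[e[0],e[1],z]; print(z,proj(w,X).round(1),proj(s,X).round(1),((proj(s,X)-[150,120]+.4)*4).round())
im=w['img'].astype(int);m=(im[...,0]>90)&(im[...,1]<0.25*im[...,0])&(im[...,2]<0.25*im[...,0])
m[:,:200]=0;m[:,350:]=0;m[:200]=0;m[320:]=0
ys,xs=np.nonzero(m);print(xs.min(),xs.max(),ys.min(),ys.max())
for q,z in (((283,283),268),((284,303),268),((260,283),268),((308,283),268)): print(at_z(w,q,z).round(1))
```

```text
229 [281.7 253.7] [214.4 174.8] [259. 221.]
245 [281.7 265. ] [214.1 171.3] [258. 207.]
268 [281.8 285.3] [213.7 166.2] [256. 186.]
256 306 228 301
[657.7  -4.6 268. ]
[658.1 -13.8 268. ]
[647.9  -4.6 268. ]
[668.2  -4.6 268. ]
```

```bash
python3 -m jog '[0,0,1,0,0,0,0,0,1,0,0,0,0,0,1,0,0,0,0,0,1,0,0,0,0,0,1,0,0,0,0,0,1,0,0,0]' 15 25
```

```text
clock: 13.47
eef_pos: [657.6, -5.5, 252.8]
eef_rot: [-1.571, 0.0, -1.571]
wrist_force: [-4.8, -0.2, 2.1]
finger_gap: 23.3
```

Gripped with little side load, and the crank radius is consistent with 65 mm. Now I'll turn it clockwise.

```bash
cat > arc.py <<'E'
import sys,numpy as np
from h import *
# usage: theta0 step n [cx cy]
t0,st,n=float(sys.argv[1]),float(sys.argv[2]),int(sys.argv[3])
C=np.array([float(sys.argv[4]),float(sys.argv[5])]) if len(sys.argv)>4 else np.array([592.7,2.])
s=manip.read_state(); e=s['eef_pos']; f=s['wrist_force']
d=e[:2]-C; th=np.degrees(np.arctan2(d[1],d[0])); r=np.hypot(*d); u=d/r; tg=np.array([u[1],-u[0]])
print('now theta %.1f r %.1f Frad %.1f Ftan(resist) %.1f Fz %.1f yaw %.3f'%(th,r,f[:2]@u,-f[:2]@tg,f[2],s['eef_rot'][2]))
P=lambda t:C+65*np.array([np.cos(np.radians(t)),np.sin(np.radians(t))])
o=[]
for i in range(1,n+1):
    q=P(t0-st*i)-P(t0); o+=['%g,0,%g,0,0,0'%(round(-q[1],1),round(q[0],1))]
print('end',t0-st*n); print(', '.join(o))
E
python3 arc.py -6.6 4 10; python3 arc.py -46.6 4 10|tail -1;python3 arc.py -86.6 4 10|tail -1
```

```text
now theta -6.6 r 65.3 Frad -4.7 Ftan(resist) -0.7 Fz 2.1 yaw -1.571
end -46.6
4.5,0,-0.7,0,0,0, 8.9,0,-1.7,0,0,0, 13.3,0,-3,0,0,0, 17.5,0,-4.6,0,0,0, 21.6,0,-6.4,0,0,0, 25.6,0,-8.6,0,0,0, 29.4,0,-11.1,0,0,0, 33.1,0,-13.8,0,0,0, 36.5,0,-16.7,0,0,0, 39.8,0,-19.9,0,0,0
3,0,-3.4,0,0,0, 5.8,0,-7,0,0,0, 8.3,0,-10.8,0,0,0, 10.5,0,-14.7,0,0,0, 12.4,0,-18.8,0,0,0, 14.1,0,-23.1,0,0,0, 15.4,0,-27.4,0,0,0, 16.5,0,-31.8,0,0,0, 17.2,0,-36.3,0,0,0, 17.7,0,-40.8,0,0,0
0.1,0,-4.5,0,0,0, -0.1,0,-9.1,0,0,0, -0.6,0,-13.6,0,0,0, -1.5,0,-18,0,0,0, -2.6,0,-22.4,0,0,0, -4,0,-26.7,0,0,0, -5.8,0,-30.9,0,0,0, -7.8,0,-35,0,0,0, -10.1,0,-38.9,0,0,0, -12.7,0,-42.6,0,0,0
```

```bash
python3 -m jog '[4.5,0,-0.7,0,0,0, 8.9,0,-1.7,0,0,0, 13.3,0,-3,0,0,0, 17.5,0,-4.6,0,0,0, 21.6,0,-6.4,0,0,0]'
python3 arc.py -26.6 4 10
```

```text
clock: 13.88
eef_pos: [651.1, -26.0, 252.8]
eef_rot: [-1.571, 0.002, -1.57]
wrist_force: [-5.2, 9.9, 3.6]
finger_gap: 23.4
now theta -25.6 r 64.7 Frad -9.0 Ftan(resist) 6.7 Fz 3.6 yaw -1.570
end -66.6
4,0,-2.2,0,0,0, 7.8,0,-4.6,0,0,0, 11.4,0,-7.3,0,0,0, 14.9,0,-10.3,0,0,0, 18.1,0,-13.5,0,0,0, 21.1,0,-16.9,0,0,0, 23.9,0,-20.5,0,0,0, 26.4,0,-24.3,0,0,0, 28.6,0,-28.2,0,0,0, 30.5,0,-32.3,0,0,0
```

```bash
python3 -m jog '[4,0,-2.2,0,0,0, 7.8,0,-4.6,0,0,0, 11.4,0,-7.3,0,0,0, 14.9,0,-10.3,0,0,0, 18.1,0,-13.5,0,0,0, 21.1,0,-16.9,0,0,0, 23.9,0,-20.5,0,0,0, 26.4,0,-24.3,0,0,0, 28.6,0,-28.2,0,0,0, 30.5,0,-32.3,0,0,0]'
python3 arc.py -66.6 4 10
```

```text
clock: 14.72
eef_pos: [619.2, -55.9, 252.8]
eef_rot: [-1.57, 0.003, -1.57]
wrist_force: [0.6, 13.0, 2.2]
finger_gap: 23.5
now theta -65.4 r 63.7 Frad -11.6 Ftan(resist) 6.0 Fz 2.2 yaw -1.570
end -106.6
1.7,0,-4.2,0,0,0, 3,0,-8.6,0,0,0, 4.1,0,-13,0,0,0, 4.8,0,-17.4,0,0,0, 5.2,0,-22,0,0,0, 5.3,0,-26.5,0,0,0, 5.1,0,-31,0,0,0, 4.6,0,-35.5,0,0,0, 3.8,0,-40,0,0,0, 2.6,0,-44.4,0,0,0
```

```bash
python3 -m jog '[1.2,0,-4.2,0,0,0, 2,0,-8.6,0,0,0, 3.1,0,-13,0,0,0, 3.8,0,-17.4,0,0,0, 4.2,0,-22,0,0,0, 4.3,0,-26.5,0,0,0, 4.1,0,-31,0,0,0, 3.6,0,-35.5,0,0,0, 2.8,0,-40,0,0,0, 1.6,0,-44.4,0,0,0]'
python3 arc.py -106.6 4 10 592.7 3
```

```text
clock: 15.55
eef_pos: [575.4, -58.7, 252.9]
eef_rot: [-1.568, 0.001, -1.571]
wrist_force: [8.5, 4.2, -2.0]
finger_gap: 23.6
now theta -105.7 r 64.1 Frad -6.3 Ftan(resist) 7.0 Fz -2.0 yaw -1.571
end -146.6
-1.4,0,-4.3,0,0,0, -3.2,0,-8.5,0,0,0, -5.2,0,-12.5,0,0,0, -7.5,0,-16.5,0,0,0, -10.1,0,-20.2,0,0,0, -12.9,0,-23.7,0,0,0, -16,0,-27.1,0,0,0, -19.3,0,-30.2,0,0,0, -22.8,0,-33.1,0,0,0, -26.5,0,-35.7,0,0,0
```

```bash
python3 -m jog '[-1.4,0,-4.3,0,0,0, -3.2,0,-8.5,0,0,0, -5.2,0,-12.5,0,0,0, -7.5,0,-16.5,0,0,0, -10.1,0,-20.2,0,0,0, -12.9,0,-23.7,0,0,0, -16,0,-27.1,0,0,0, -19.3,0,-30.2,0,0,0, -22.8,0,-33.1,0,0,0, -26.5,0,-35.7,0,0,0]'
python3 - <<'E'
import numpy as np
from scipy.optimize import least_squares as L
from cell import manip
e=manip.read_state()['eef_pos'][:2]
p=np.array([(657.4,-5.5),(651.1,-26),(619.2,-55.9),(575.4,-58.7),e])
print(L(lambda c:np.hypot(*(p-c).T)-65,[592,2]).x)
E
python3 arc.py -146.6 4 5 592.7 3
```

```text
clock: 16.38
eef_pos: [539.6, -33.0, 252.8]
eef_rot: [-1.568, -0.001, -1.572]
wrist_force: [6.1, -3.1, -1.1]
finger_gap: 23.6
[593.21500597   3.7523412 ]
now theta -145.9 r 64.1 Frad -3.3 Ftan(resist) 6.0 Fz -1.1 yaw -1.572
end -166.6
-3.9,0,-2.4,0,0,0, -7.9,0,-4.5,0,0,0, -12.1,0,-6.3,0,0,0, -16.3,0,-7.8,0,0,0, -20.7,0,-9,0,0,0
```

```bash
python3 -m jog '[-3.9,0,-2.4,0,0,0, -7.9,0,-4.5,0,0,0, -12.1,0,-6.3,0,0,0, -16.3,0,-7.8,0,0,0, -20.7,0,-9,0,0,0]'
python3 arc.py -166.6 4 5 592.7 3
```

```text
clock: 16.8
eef_pos: [530.3, -12.6, 252.9]
eef_rot: [-1.569, -0.002, -1.572]
wrist_force: [1.8, -5.4, 0.5]
finger_gap: 23.4
now theta -165.9 r 64.3 Frad -0.5 Ftan(resist) 5.7 Fz 0.5 yaw -1.572
end -186.6
-4.4,0,-0.9,0,0,0, -8.9,0,-1.5,0,0,0, -13.5,0,-1.8,0,0,0, -18,0,-1.7,0,0,0, -22.5,0,-1.3,0,0,0
```

```bash
python3 -m jog '[-4.4,0,-0.9,0,0,0, -8.9,0,-1.5,0,0,0, -13.5,0,-1.8,0,0,0, -18,0,-1.7,0,0,0, -22.5,0,-1.3,0,0,0]'
python3 arc.py -186.6 4 5 592.7 3
python3 arc.py -206.6 4 5 592.7 3|tail -1
```

```text
clock: 17.22
eef_pos: [528.5, 9.9, 252.8]
eef_rot: [-1.571, -0.002, -1.572]
wrist_force: [-3.9, -4.9, 2.1]
finger_gap: 23.5
now theta 173.9 r 64.6 Frad 3.4 Ftan(resist) 5.3 Fz 2.1 yaw -1.572
end -206.6
-4.5,0,0.7,0,0,0, -8.9,0,1.7,0,0,0, -13.3,0,3,0,0,0, -17.5,0,4.6,0,0,0, -21.6,0,6.4,0,0,0
-4,0,2.2,0,0,0, -7.8,0,4.6,0,0,0, -11.4,0,7.3,0,0,0, -14.9,0,10.3,0,0,0, -18.1,0,13.5,0,0,0
```

```bash
python3 -m jog '[-4.5,0,0.7,0,0,0, -8.9,0,1.7,0,0,0, -13.3,0,3,0,0,0, -17.5,0,4.6,0,0,0, -21.6,0,6.4,0,0,0]'
python3 arc.py -206.6 4 5 592.7 3
```

```text
clock: 17.63
eef_pos: [534.5, 31.8, 252.8]
eef_rot: [-1.572, -0.001, -1.572]
wrist_force: [-7.8, -2.8, 5.2]
finger_gap: 23.2
now theta 153.6 r 64.9 Frad 5.7 Ftan(resist) 6.0 Fz 5.2 yaw -1.572
end -226.6
-4,0,2.2,0,0,0, -7.8,0,4.6,0,0,0, -11.4,0,7.3,0,0,0, -14.9,0,10.3,0,0,0, -18.1,0,13.5,0,0,0
```

```bash
python3 -m jog '[-4,0,2.2,0,0,0, -7.8,0,4.6,0,0,0, -11.4,0,7.3,0,0,0, -14.9,0,10.3,0,0,0, -18.1,0,13.5,0,0,0]'
python3 arc.py -226.6 4 5 592.7 3
python3 - <<'E'
from h import *
shot('side','s6')
a=cv2.imread('pics/s6.png')[160:250,190:310];cv2.imwrite('pics/s6c.png',cv2.resize(a,(800,600)))
E
```

```text
clock: 18.05
eef_pos: [547.9, 50.5, 252.8]
eef_rot: [-1.573, 0.0, -1.571]
wrist_force: [-9.1, 1.3, 4.4]
finger_gap: 23.9
now theta 133.3 r 65.3 Frad 7.2 Ftan(resist) 5.7 Fz 4.4 yaw -1.571
end -246.6
-3,0,3.4,0,0,0, -5.8,0,7,0,0,0, -8.3,0,10.8,0,0,0, -10.5,0,14.7,0,0,0, -12.4,0,18.8,0,0,0
```

View pics/s6c.png

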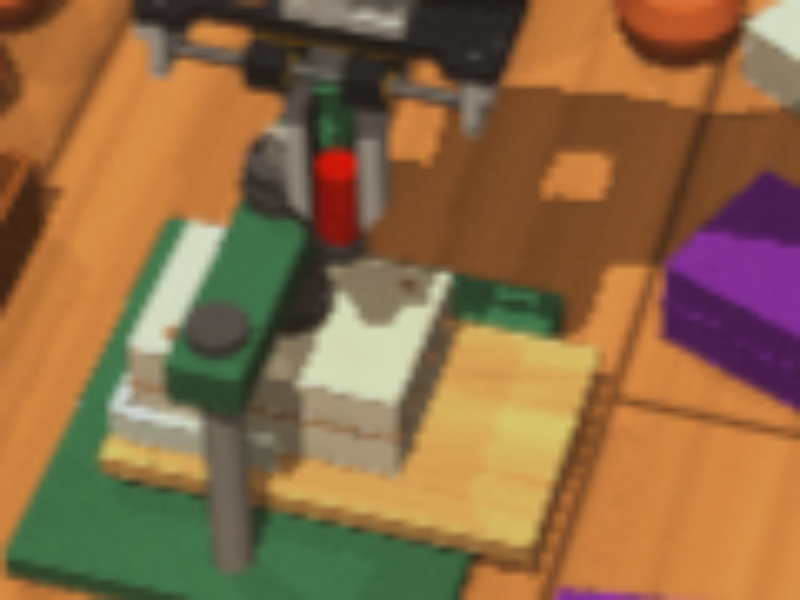

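```bash
python3 -m jog '[-3.2,0,3.6,0,0,0, -6.2,0,7.3,0,0,0, -8.8,0,11.2,0,0,0, -11,0,15.1,0,0,0, -12.9,0,19.2,0,0,0]'
python3 arc.py -246.6 4 5 593.1 3.5
```

```text
clock: 18.52
eef_pos: [567.4, 63.6, 252.8]
eef_rot: [-1.572, 0.001, -1.571]
wrist_force: [-7.3, 1.7, 4.0]
finger_gap: 23.6
now theta 113.1 r 65.4 Frad 4.5 Ftan(resist) 6.1 Fz 4.0 yaw -1.571
end -266.6
-1.7,0,4.2,0,0,0, -3,0,8.6,0,0,0, -4.1,0,13,0,0,0, -4.8,0,17.4,0,0,0, -5.2,0,22,0,0,0
```

```bash
python3 -m jog '[-1.7,0,4.2,0,0,0, -3,0,8.6,0,0,0, -4.1,0,13,0,0,0, -4.8,0,17.4,0,0,0, -5.2,0,22,0,0,0]'
python3 arc.py -266.6 4 5 593.1 3.5
```

```text
clock: 18.93
eef_pos: [589.6, 68.8, 252.8]
eef_rot: [-1.572, 0.001, -1.571]
wrist_force: [-6.7, 3.4, 3.2]
finger_gap: 23.5
now theta 93.1 r 65.4 Frad 3.8 Ftan(resist) 6.5 Fz 3.2 yaw -1.571
end -286.6
-0.1,0,4.5,0,0,0, 0.1,0,9.1,0,0,0, 0.6,0,13.6,0,0,0, 1.5,0,18,0,0,0, 2.6,0,22.4,0,0,0
```

```bash
python3 -m jog '[-0.1,0,4.5,0,0,0, 0.1,0,9.1,0,0,0, 0.6,0,13.6,0,0,0, 1.5,0,18,0,0,0, 2.6,0,22.4,0,0,0]'
python3 arc.py -286.6 4 5 593.1 3.5
```

```text
clock: 19.35
eef_pos: [612.0, 66.2, 252.8]
eef_rot: [-1.572, 0.001, -1.571]
wrist_force: [-7.2, 2.7, 4.8]
finger_gap: 23.4
now theta 73.3 r 65.5 Frad 0.5 Ftan(resist) 7.7 Fz 4.8 yaw -1.571
end -306.6
1.4,0,4.3,0,0,0, 3.2,0,8.5,0,0,0, 5.2,0,12.5,0,0,0, 7.5,0,16.5,0,0,0, 10.1,0,20.2,0,0,0
```

```bash
python3 -m jog '[1.4,0,4.3,0,0,0, 3.2,0,8.5,0,0,0]'
python3 arc.py -294.6 4 3 593.1 3.5
```

```text
clock: 19.52
eef_pos: [620.3, 63.1, 252.8]
eef_rot: [-1.572, 0.001, -1.571]
wrist_force: [-9.1, 4.0, 4.3]
finger_gap: 23.3
now theta 65.4 r 65.5 Frad -0.2 Ftan(resist) 9.9 Fz 4.3 yaw -1.571
end -306.6
2,0,4.1,0,0,0, 4.3,0,8,0,0,0, 6.9,0,11.7,0,0,0
```

```bash
python3 -m jog '[2,0,4.1,0,0,0]'
python3 arc.py -298.6 4 2 593.1 3.5
python3 - <<'E'
from h import *
shot('side','s7')
a=cv2.imread('pics/s7.png')[160:250,190:310];cv2.imwrite('pics/s7c.png',cv2.resize(a,(800,600)))
E
```

```text
clock: 19.6
eef_pos: [624.3, 61.1, 252.8]
eef_rot: [-1.573, 0.001, -1.571]
wrist_force: [-9.8, 4.3, 3.7]
finger_gap: 23.4
now theta 61.5 r 65.5 Frad -0.9 Ftan(resist) 10.6 Fz 3.7 yaw -1.571
end -306.6
2.3,0,3.9,0,0,0, 4.9,0,7.6,0,0,0
```

View pics/s7c.png

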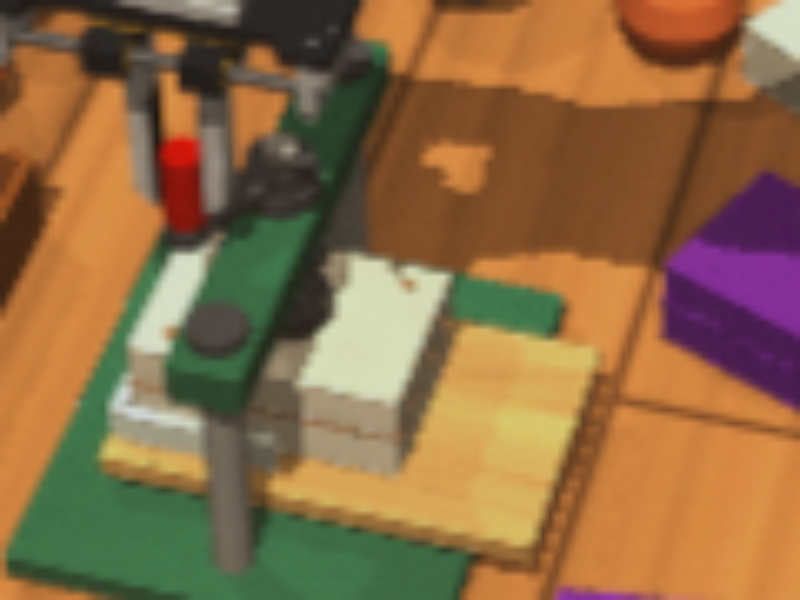

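```bash
python3 - <<'E'
from h import *
for n in (0,):
    s=manip.read_state();print(s['wrist_force'].round(1),s['eef_pos'].round(1),s['clock'])
E
python3 -m jog '[0.6,0,1,0,0,0]'
python3 arc.py -299.6 1 2 593.1 3.5
python3 -m jog '[0.6,0,1,0,0,0]'
python3 arc.py -300.6 1 2 593.1 3.5
```

```text
[-6.5  4.2  4. ] [624.9  60.8 252.8] 19.65
clock: 19.73
eef_pos: [625.4, 60.5, 252.8]
eef_rot: [-1.572, 0.001, -1.571]
wrist_force: [-9.2, 4.4, 5.1]
finger_gap: 23.3
now theta 60.5 r 65.5 Frad -0.7 Ftan(resist) 10.2 Fz 5.1 yaw -1.571
end -301.6
0.6,0,1,0,0,0, 1.2,0,2,0,0,0
clock: 19.82
eef_pos: [626.2, 60.0, 252.8]
eef_rot: [-1.573, 0.001, -1.571]
wrist_force: [-9.0, 5.0, 5.1]
finger_gap: 23.3
now theta 59.6 r 65.5 Frad -0.3 Ftan(resist) 10.3 Fz 5.1 yaw -1.571
end -302.6
0.6,0,1,0,0,0, 1.2,0,1.9,0,0,0
```

```bash
python3 -m jog '[0.6,0,1,0,0,0]'
python3 arc.py -301.6 1 2 593.1 3.5
python3 -m jog '[0.6,0,1,0,0,0]'
python3 arc.py -302.6 1 2 593.1 3.5
python3 -m jog '[0.6,0,1,0,0,0]'
python3 arc.py -303.6 1 2 593.1 3.5
```

```text
clock: 19.9
eef_pos: [627.1, 59.4, 252.8]
eef_rot: [-1.573, 0.001, -1.571]
wrist_force: [-9.3, 4.3, 4.8]
finger_gap: 23.1
now theta 58.7 r 65.5 Frad -1.2 Ftan(resist) 10.2 Fz 4.8 yaw -1.571
end -303.6
0.6,0,1,0,0,0, 1.2,0,1.9,0,0,0
clock: 19.98
eef_pos: [628.1, 58.8, 252.8]
eef_rot: [-1.573, 0.001, -1.571]
wrist_force: [-9.5, 4.6, 4.0]
finger_gap: 23.6
now theta 57.7 r 65.5 Frad -1.2 Ftan(resist) 10.5 Fz 4.0 yaw -1.571
end -304.6
0.6,0,1,0,0,0, 1.3,0,1.9,0,0,0
clock: 20.07
eef_pos: [629.1, 58.2, 252.8]
eef_rot: [-1.573, 0.001, -1.571]
wrist_force: [-10.2, 4.6, 4.2]
finger_gap: 23.4
now theta 56.7 r 65.5 Frad -1.8 Ftan(resist) 11.1 Fz 4.2 yaw -1.571
end -305.6
0.6,0,0.9,0,0,0, 1.3,0,1.9,0,0,0
```

Clamp estimate: knob force about 10.6 N, roughly 4.5 N over free turning, so about 60 N. I'll let go and withdraw upwards.

```bash
python3 -m jog '[0,0,0,0,0,0,0,0,0,0,0,0,0,0,0,0,0,0,0,0,0,0,0,0]' 50
python3 -m jog '[0,-20,0,0,0,0,0,-50,0,0,0,0,0,-90,0,0,0,0,0,-120,0,0,0,0,-20,-120,0,0,0,0,-50,-120,0,0,0,0,-90,-120,0,0,0,0,-100,-120,0,0,0,0,-100,-120,0,0,0,0]'
python3 - <<'E'
from h import *
for n in ('side','wrist','top'): shot(n,n+'8')
a=cv2.imread('pics/side8.png')[140:260,180:340];cv2.imwrite('pics/s8c.png',cv2.resize(a,(800,600)))
E
```

```text
clock: 20.4
eef_pos: [629.9, 57.4, 252.6]
eef_rot: [-1.57, -0.0, -1.572]
wrist_force: [0.8, -0.2, 0.0]
finger_gap: 46.9
clock: 21.15
eef_pos: [629.6, 160.1, 372.2]
eef_rot: [-1.571, 0.0, -1.568]
wrist_force: [0.3, -0.2, -0.5]
finger_gap: 50.1
```

View pics/s8c.png

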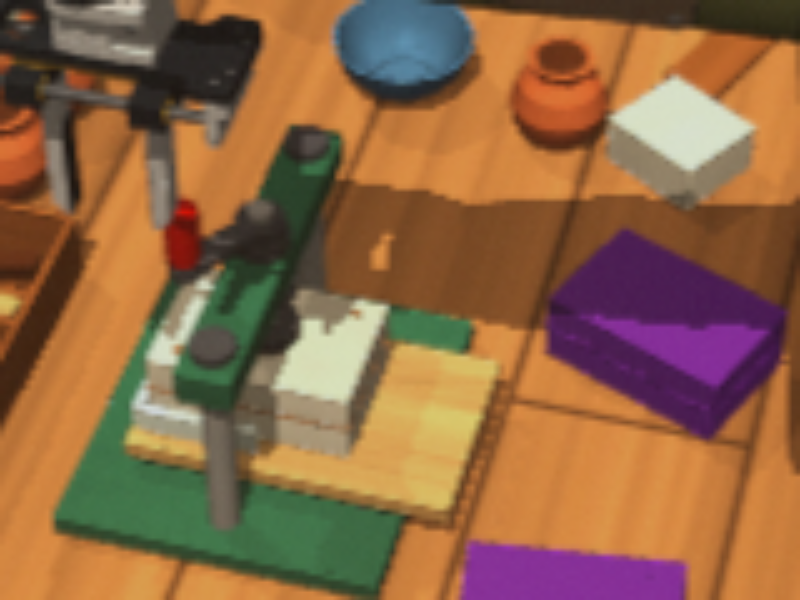

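View pics/wrist8.png

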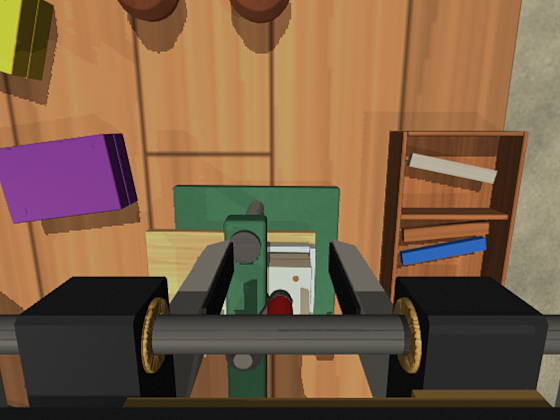

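View pics/side8.png

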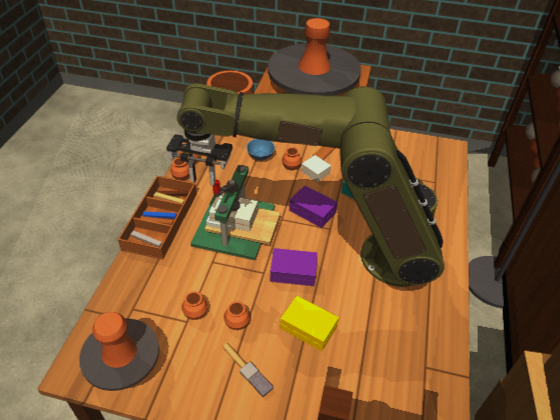

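```bash
python3 -c "
from cell import manip
print(manip.sign_off())"
```

```text
the job is handed in; nothing more can be done
None
```

The mould is pushed home, the pad is snugged down on it, and the job is handed in at about 21 s of the 72 s allowed. Sign-off gave no verdict, so the clamp force is my estimate.

- **Push:** I pushed the mould about 60 mm with the open fingers, meeting 4–5 N of sliding resistance, until it stopped solidly. The highest push force I read was about 20 N. The wrist picture showed the mould straight and parallel to the back stop.
- **Crank:** I pinched the red knob and turned it about 297° clockwise. Free turning took about 6.1 N. The force rose over the last 30° or so and ended at 10.2–11.1 N.
- **Clamp force:** The rise at the knob (about 4.5 N) suggests roughly 60–65 N. The angle turned after first contact suggests less, about 30–55 N, because I could not pin down exactly when the pad touched. Both estimates fall within the 30–85 N range, but the low end of the second is close to the 30 N limit.
- **Letting go:** I opened the fingers and drew the arm up and away; the wrist force read near zero. In the last pictures the crank had stayed put, the mould was at the stop, and the bystanders in view looked unmoved. I only judged the bystanders by eye.

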